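Shut the food warmer and match its inner heat knob to the outer ring

ROBOT

A 6-joint arm with a two-finger parallel gripper is mounted at the origin on the work surface. World frame = base frame: x ahead of the robot, y to its left, z up, the work surface at z = 0. Lengths are in mm, angles in rad, forces in N, time in s.
With the tool pointing down it reaches from about 325 to 775 mm from the base axis. Payload 5.5 kg.
Tool frame: the origin (TCP) lies between the finger pads; the fingertips stand 17 mm ahead of it and the grasp point (between the pads) lies 2 mm behind it; z points along the fingers, y is the line along which they close (so a half turn about z gives the same grasp; the last joint's range is limited). The gripper opens to 88 mm and grips with 3 to 60 N. Pads are 20 mm wide; open, the fingers measure 115 mm over their backs; the gripper's body (75 mm by 178 mm) begins 61 mm behind the grasp point.
Start: joints at [1.126, 0.091, 1.231, -0, 1.82, -0.057], TCP at [226.897, 555.459, 239.631] pointing down, gripper open.
Joint ranges: [-2.87, 2.87], [-0.86, 2.18], [0.17, 2.46], [-1.51, 4.65], [0.06, 2.69], [-2.65, 2.65]. Speed limits (rad/s): [2.57, 2.57, 3.01, 3.14, 3.14, 3.14].

INTERFACE

Orientations are given as a unit quaternion [x, y, z, w].
In Python, from rig import env, cams, job gives the robot as it stands.
- The arm moves only by the shell command python3 -m inch 'ROWS'. ROWS is JSON, a list of rows, each a list of 7 numbers: the opening, from -1 (shut) to 1 (fully open), so that 0 is half open, then the shift along the world's x, y, z in m, then the turn, a rotation vector about the world's x, y, z in degrees. In form: [[claw, tx, ty, tz, ax, ay, az], ...]. A call has exactly 8 rows; each row shifts and turns the commanded pose from where the row before left it; what a row does not reach is not made up. A row lasts 1/10 s, in which the tool goes at most 50 mm and 8.59 degrees, less where a joint would pass 70% of its speed; a pose out of reach is approached as far as the arm can. A call with a gripper value outside its range is refused whole. The fingers move at their own pace and stop on an object; the grip force is fixed at half the most. Time passes only in rows, so rows that do not move let the fingers close, or fill a call up. It gives the time, the measured TCP pose, the force, the opening and the grip force at its end, in the units of the state.
- env.get_state(): the state, without advancing time (a new reading comes with each control period).
- cams.capture(name): name is "side" or "top"; returns a dict with "image" (384x512x3 uint8, red, green, blue), "fx", "fy", "cx", "cy" (pixels), "rvec" (rotation vector, rad) and "tvec" (3), from world to camera coordinates, as OpenCV has them. Camera axes: x right, y down, z forward; pixel columns grow to the right and rows downward; lengths in mm; the calibration is good to about 2 mm. A picture is of the moment at which its call begins. There is no depth.
- job.hand_in(): hands the job in; it is judged then, once.
The state is a dict: "time": time; "joint_pos": joint angles; "qvel": joint speeds; "joint_torque": joint torques, N m; "ee_pos": TCP position; "orientation": TCP orientation; "contact_force": force on the tool from outside, world axes, zero at the start; "wrist_torque": the same for the moment, N m; "gripper_width": finger opening in mm; "gripper_force": force on a finger pad.
Only numpy, scipy, OpenCV 4.12 (cv2) and the standard library are available. Lean on these libraries where they do the work, as an engineer would, in place of code of your own. Each camera call takes 0.05 s, during which the arm holds its last target. There are 200 camera calls.

TASK

Push the food warmer's open lid down against its gasket until the front catch snaps over it and holds it shut. Then turn the inner knob of the dual control until its pointer lines up with the lug of the outer ring, so both heaters have the same setting. Leave the outer ring just as it is set, do not knock the other things about, and let go.

Things in the scene. Friction and masses are not known exactly. Their poses are not given: they have to be found in the camera images.
- warmer: Fixed stainless food warmer, 290 (x) by 410 (y) by 110 mm high, origin on the table under its centre; own -x is its front, facing the robot. Its left part (own +y) is the pan bay with the lid, centred at own y = +75 mm. Its right part is a flat deck, 110 mm up, with the dual control: upright axis at own x = -30, y = -125 mm.
- lid (a joint): Lid angle: 0 = fully home (hard stop), grows as it opens upward; starts 0.5 to 0.85. Friction holds it where left (about 2 N at the front moves it). The gasket resists from about 0.03, the catch from about 0.06; 12 to 20 N down at the press point brings it home. The catch snaps over near 0.004 and holds it below 0.010; let go too early, it springs back to about 0.02.
- lid_press (a point): Where to press: on the lid's upper face, mid width, 25 mm in from the front edge, 175 mm from the hinge axis along the lid and 8 mm above it square to the lid. Own z is square to the upper face, x runs along the lid to the hinge. The lid is a steel plate 196 (hinge to front) by 230 by 8 mm with a black bar handle 28 mm high across it, 100 mm from the hinge.
- lid_hinge (a point): Point on the lid's hinge axis, at the lid's mid width, at own x = +100, y = +75, z = 114 mm of the warmer. The hinge axis is its y axis.
- knob (a joint): Angle of the inner knob, grows clockwise seen from above, between stops at 0 and 2.3. Starts 0.05 to 0.5. Stays where it is left (about 0.05 N m to turn). The pointer is in line with the ring's lug when this equals the ring's value.
- knob_grip (a point): Inner knob: grey upright bar 12 mm thick, 41 mm long on a 36 mm disc, rising from 21 to 47 mm above the deck; pinch it across the 12 mm. This point is on the axis, 6 mm below the bar's top, 23 mm above the outer ring's upper face, 151 mm above the table. Own z up, x along the bar to the pointer end (25 mm from the axis, with a white line on top; other end 16 mm).
- ring (a joint): Angle of the outer ring, same sense and zero as the knob's, starts 0.95 to 1.6. It turns very easily (0.03 N m) and must stay as it is.
- ring_lug (a point): Top of the outer ring's lug, 38 mm from the axis. Outer ring: black, ribbed, 64 mm across, upper face 18 mm above the deck; the lug is a 9 mm wide block that sticks out to 45 mm from the axis, with a white line on top. Own x points from the axis out through the lug.
- shaker: Bystander: glass shaker, 40 mm across, 60 mm high, on the front right corner of the warmer's deck; origin under its centre.
- squeeze: Bystander: squeeze bottle, 56 mm across, 170 mm high, to the left of the warmer; origin under its centre.
- bowl: Bystander: white bowl, 120 mm across, 50 mm high, to the right of the warmer; origin under its centre.
- plates: Bystander: pile of grey plates, 130 mm across, 44 mm high, on the right; origin under its centre.
- mug: Bystander: white mug, 80 mm across, 90 mm high, back right; origin under its centre.
- jar: Bystander: jar, 70 mm across, 110 mm high, front left; origin under its centre.
- catch_top (a point): Top of the spring catch at the middle of the bay's front edge: a dark steel wedge between two cheeks, 30 mm deep, 64 mm wide, rising 36 mm above the deck's level, in front of the lid. It needs no touching: the tongue on the lid's front edge pushes it aside and it snaps over.

How it is judged:
By the outcome, as a careful person would: the job done as asked, in the order asked, and still so for the second after the job is handed in, with the robot touching nothing.
It also fails if it takes over 48 s, if anything falls off the work surface, if the arm or the gripper's body presses on something with over 40 N, if the wrist force passes 120 N, or if a joint passes its speed limit or range.

## Working session

There is one attempt and no reset: what is moved stays moved. The work goes in short steps, Python scripts to look and compute and a shell command to move; the robot and the scene stay as the last step left them, time stands still between calls to the robot, and variables do not carry over. Pictures are saved under pics/ and viewed, at most 10 in all, crops included, and the job is handed in when it is done.

```bash
ls; mkdir -p pics
cat > h.py <<'E'
import numpy as np, cv2
from rig import env, cams, job
def cap(n,name):
    c=cams.capture(n); cv2.imwrite(f'pics/{name}.png',c['image'][:,:,::-1]); np.savez(f'pics/{name}.npz',**c); return c
def ld(name): return dict(np.load(f'pics/{name}.npz'))
def KR(c):
    K=np.array([[c['fx'],0,c['cx']],[0,c['fy'],c['cy']],[0,0,1.]]); R=cv2.Rodrigues(np.array(c['rvec'],float))[0]; return K,R,np.array(c['tvec'],float).ravel()
def ray(c,uv):
    K,R,t=KR(c); d=R.T@np.linalg.inv(K)@np.array([*uv,1.]); return -R.T@t,d/np.linalg.norm(d)
def onz(c,uv,z):
    o,d=ray(c,uv); return o+d*(z-o[2])/d[2]
def tri(c1,u1,c2,u2):
    o,d=ray(c1,u1);p,e=ray(c2,u2); s=np.linalg.lstsq(np.c_[d,-e],p-o,rcond=None)[0]; a=o+d*s[0];b=p+e*s[1]; return (a+b)/2,np.linalg.norm(a-b)
def proj(c,P):
    K,R,t=KR(c); q=K@(R@np.array(P,float)+t); return q[:2]/q[2]
E
python3 - <<'E'
from h import *
for n in('top','side'):
    c=cap(n,n+'0'); K,R,t=KR(c); print(n,K[0,0],-R.T@t,R[2])
i=cv2.imread('pics/top0.png'); j=cv2.imread('pics/side0.png')
cv2.imwrite('pics/topb.png',cv2.resize(i,(800,600),interpolation=2));cv2.imwrite('pics/sideb.png',cv2.resize(j,(800,600),interpolation=2))
print(env.get_state())
E
```

```text
pics
top 452.0337086833165 [ 306.60614324    8.0099957  1235.60144342] [ 0.20952466 -0.01674743 -0.97765993]
side 459.4027555596142 [ 288.42944825 -791.17045716  868.97489491] [ 0.22110124  0.69991219 -0.67914444]
{'time': 0.1, 'joint_pos': array([ 1.12631543e+00,  9.17915326e-02,  1.23174574e+00, -2.68760987e-06,
        1.81979427e+00, -5.67212860e-02]), 'qvel': array([-5.20415444e-05, -6.02374452e-04, -3.82852627e-03,  2.55789773e-03,
       -1.26411606e-03,  1.28179816e-03]), 'joint_torque': array([ 1.56713180e-03, -4.47853231e+01, -4.07571781e+01,  7.00565404e-02,
        2.83567625e-02, -7.56386748e-05]), 'ee_pos': array([226.78454152, 555.24159375, 238.62629417]), 'orientation': array([ 1.92667699e-01,  9.81263676e-01, -8.42606536e-04, -2.14347708e-04]), 'contact_force': array([ 0.23908813, -0.95584818, -0.70330916]), 'wrist_torque': array([ 0.0063799 , -0.02006898,  0.00351997]), 'gripper_force': 0.0, 'gripper_width': 87.83114308112691}
```

View pics/topb.png

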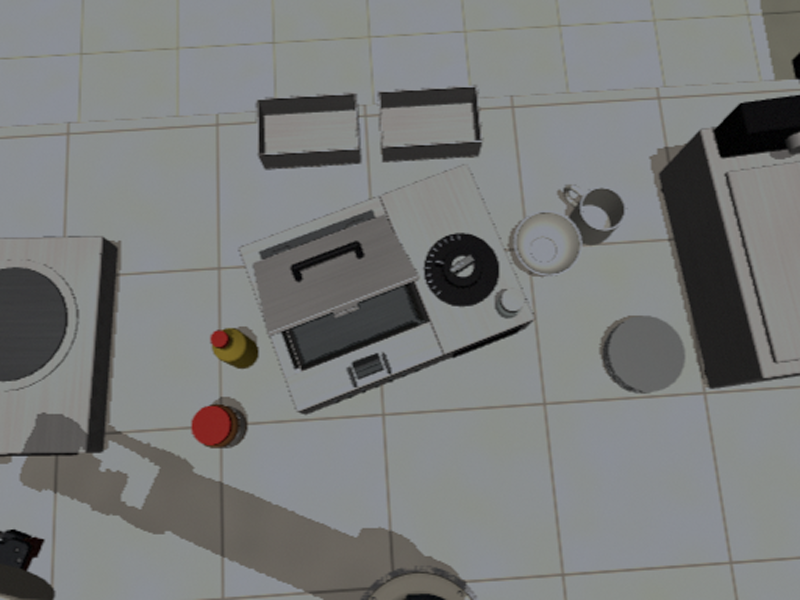

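View pics/sideb.png

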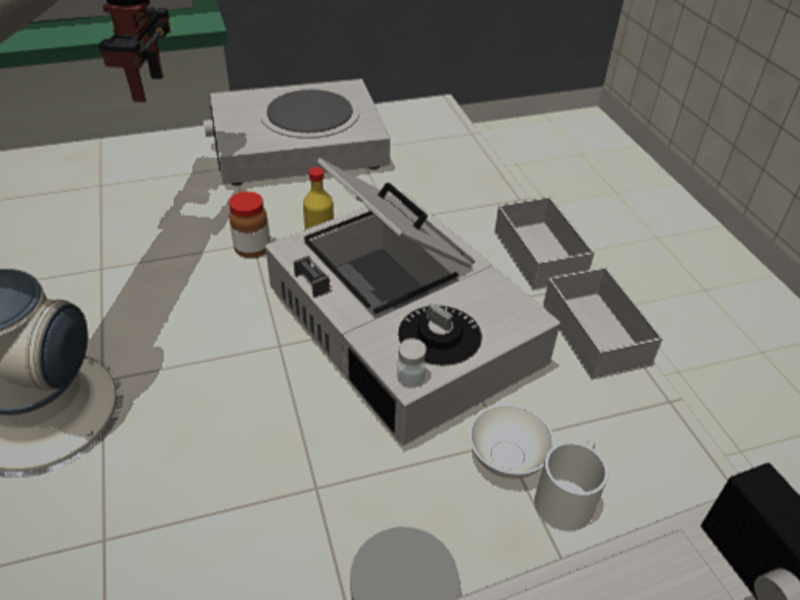

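The top view shows the warmer deck corners at about (300,412), (532,322), (467,166) and (240,247). The knob is near (462,267), the shaker near (508,303), and the lid's front edge runs (275,333)–(417,277). In the side view the knob is at about (440,322) and the lid's raised front corner at (320,160). Next I'll zoom in on the knob and compute the warmer pose.

Run:
```python
from h import *
t,s=ld('top0'),ld('side0'); k=1/1.5625
C=[np.array(p)*k for p in[(300,412),(532,322),(467,166),(240,247)]]  # FL FR BR BL
P=[onz(t,c,110) for c in C]; print(np.round(P,1)); print([round(np.linalg.norm(P[i]-P[(i+1)%4])) for i in range(4)])
# side view corners: FR(403,443) BR(557,324)
for a,b in [((532,322),(403,437)),((467,166),(557,324))]: print(tri(t,np.array(a)*k,s,np.array(b)*k))
# lid front corners, left, right
for a,b in [((275,333),(320,160)),((417,277),(473,265)),((462,262),(440,312))]: print('x',tri(t,np.array(a)*k,s,np.array(b)*k))
a=t['image'][140:205,262:345,::-1]; b=s['image'][185:250,245:328,::-1]
z=np.hstack([cv2.resize(q,None,fx=4.8,fy=4.8,interpolation=2) for q in(a,b)]); z=np.clip(z*1.6,0,255).astype(np.uint8)
cv2.imwrite('pics/knob.png',z); print(z.shape)
```

```text
[[ 372.2  163.2  110. ]
 [ 491.1 -216.4  110. ]
 [ 765.8 -134.4  110. ]
 [ 648.3  252.5  110. ]]
[398, 287, 404, 290]
(array([ 498.11040521, -228.26425469,   48.3988702 ]), np.float64(6.039425955420685))
(array([ 766.60897797, -134.6829499 ,  107.14862354]), np.float64(0.7424375038904186))
x (array([476.65020617, 174.50967443, 253.27354168]), np.float64(1.5390577366174365))
x (array([608.93789819, -45.384047  , 174.54963233]), np.float64(93.18405336128126))
x (array([ 586.34414188, -107.00332228,  153.43487622]), np.float64(1.7955304273092905))
(312, 796, 3)
```

View pics/knob.png

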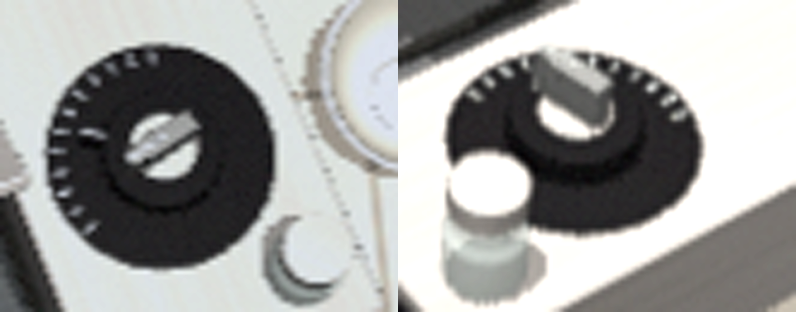

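The crop shows the bar from (130,155), the long pointer end, to (195,120). The lug's white line is at about (92,132), with the dial's ticks left of the ring and the shaker at (310,250). The knob has to turn clockwise. Now I'll measure this properly.

```bash
cat > m.py <<'E'
from h import *
def knob(t,ax=None,v=True):
    g=cv2.cvtColor(t['image'],cv2.COLOR_RGB2GRAY); y0,x0=140,262; r=g[y0:205,x0:345]
    if ax is None:
        m=(r<60).astype(np.uint8); cs,_=cv2.findContours(m,cv2.RETR_EXTERNAL,cv2.CHAIN_APPROX_NONE)
        c=min([c for c in cs if cv2.contourArea(c)>300],key=lambda c:np.hypot(*(cv2.minEnclosingCircle(c)[0]-np.array([33,31]))))
        e=cv2.fitEllipse(cv2.convexHull(c)); ctr=np.array(e[0])+[x0,y0]
        ax=onz(t,ctr,111)[:2]; print('dial',ctr,e[1],'axis',ax)
    return g,ax
def polar(t,g,ax,z,r0,r1,n=180):
    out=[]
    for a in np.arange(0,360,2):
        A=np.radians(a); uv=np.array([proj(t,[ax[0]+r*np.cos(A),ax[1]+r*np.sin(A),z]) for r in np.linspace(r0,r1,5)],np.float32)
        out.append(cv2.remap(g,uv[:,:1],uv[:,1:],1).mean())
    return np.array(out)
E
python3 - <<'E'
from m import *
t=ld('top0'); g,ax=knob(t); np.set_printoptions(linewidth=250)
p=polar(t,g,ax,128,35,43); print('lug',[(2*i,int(v)) for i,v in enumerate(p) if 15<i<85])
y,x=[int(v) for v in proj(t,[*ax,157])[::-1]]; print(x,y); print(g[y-13:y+14,x-14:x+15])
E
```

```text
dial [294.97856522 172.2637825 ] (46.31385803222656, 47.49721145629883) axis [ 586.26989093 -108.85083044]
lug [(32, 19), (34, 20), (36, 20), (38, 20), (40, 19), (42, 20), (44, 20), (46, 20), (48, 20), (50, 20), (52, 21), (54, 20), (56, 20), (58, 20), (60, 19), (62, 19), (64, 19), (66, 21), (68, 32), (70, 53), (72, 79), (74, 73), (76, 43), (78, 22), (80, 9), (82, 7), (84, 8), (86, 14), (88, 20), (90, 20), (92, 20), (94, 20), (96, 19), (98, 19), (100, 19), (102, 20), (104, 20), (106, 20), (108, 18), (110, 18), (112, 19), (114, 19), (116, 19), (118, 19), (120, 19), (122, 17), (124, 17), (126, 17), (128, 18), (130, 19), (132, 19), (134, 18), (136, 18), (138, 18), (140, 19), (142, 19), (144, 19), (146, 19), (148, 19), (150, 19), (152, 19), (154, 19), (156, 20), (158, 20), (160, 19), (162, 18), (164, 18), (166, 19), (168, 20)]
296 167
[[ 23  20  52  64  37  18  20  20  20  21  20  20  19  19  21  21  21  19  19  21  20  21  21  19  20  20  19  39 100]
 [ 25  20  21  36  37  20  18  21  20  19  21  18  19  21  19  21  19  19  21  21  19  20  16  20  20  20  17  20  28]
 [ 62  21  20  21  1
[... 2255 characters left out ...]
 21  21  20  24  27  26  50  77 115 140 141 140 141 140 136 122  78  22  19  20  22  20  16  18  20  19]
 [ 16  13   8  12  20  21  24  25  21  20  73 120 135 135 136 135 126  96  57  21  21  21  21  20  17  16  21  23  20]
 [ 19  20  15   7  18  23  23  22  23  21  25  22  41  57  57  55  42  21  22  22  21  21  21  19  15  13  23  19  20]
 [ 19  21  14   6  15  21  23  22  22  21  23  23  21  21  22  21  21  24  22  21  22  23  22  19  12  15  20  21  20]
 [ 21  21  15   6   3  14  21  21  22  22  22  21  22  22  22  23  21  22  23  20  22  21  15  17  22  20  21  22  20]
 [ 22  21  19  18  13   6  12  18  20  23  21  22  23  22  23  23  22  24  23  21  19  15   3  12  21  22  22  20  21]]
```

Run:
```python
from m import *
t,s=ld('top0'),ld('side0')
w=[onz(t,p,157) for p in((295.5,168),(289.7,172))]; d=w[1]-w[0]; print('bar dir',np.degrees(np.arctan2(d[1],d[0])),w)
a=t['image'][95:270,150:350,::-1]; b=s['image'][85:260,160:360,::-1]
f=lambda q:np.clip(cv2.resize(q,None,fx=3.4,fy=3.4,interpolation=2)*1.5,0,255).astype(np.uint8)
cv2.imwrite('pics/a.png',f(a));cv2.imwrite('pics/b.png',f(b))
```

```text
bar dir 121.34410995485352 [array([ 585.55411239, -106.26290231,  157.        ]), array([576.35475201, -91.15881964, 157.        ])]
```

View pics/a.png

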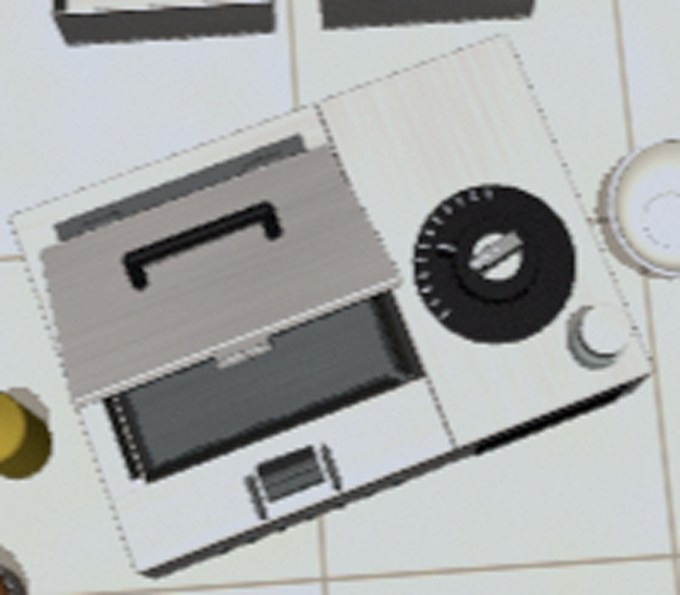

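View pics/b.png

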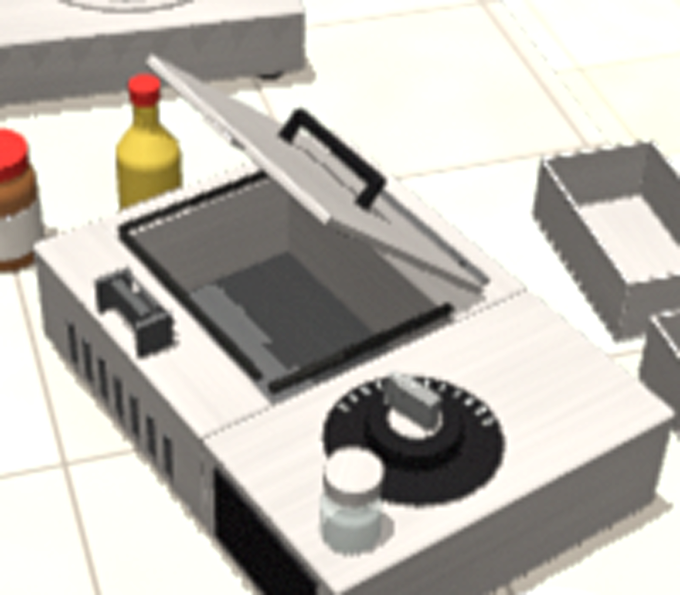

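Crop a: deck corners FL (135,573), FR (650,372), BR (508,37), BL (10,215), lid front edge (78,403)–(400,283), catch (292,475). Crop b: lid front edge (150,58)–(328,215), catch (133,300), deck right-back corner (670,412), left-front (37,245).

Run:
```python
from m import *
t,s=ld('top0'),ld('side0')
A=lambda p:np.array(p)/3.4+[150,95]; B=lambda p:np.array(p)/3.4+[160,85]
m={'FL':((135,573),(37,245)),'BR':((508,37),(670,412)),'seamF':((455,445),(205,437)),'lidL':((78,403),(150,58)),'lidR':((400,283),(328,215)),'bar':((497,252),(415,395))}
P={k:tri(t,A(a),s,B(b)) for k,(a,b) in m.items()}
for k,v in P.items(): print(k,np.round(v[0],1),round(v[1],1))
Q=np.array([onz(t,A(p),110)[:2] for p in((135,573),(650,372),(508,37),(10,215))]); print(Q.round(1))
# rigid fit of corners + knob axis
own=np.array([[-145,205],[-145,-205],[145,-205],[145,205],[-30,-125]],float); W=np.r_[Q,[[586.3,-108.9]]]
om,wm=own.mean(0),W.mean(0); a=own-om;b=W-wm; th=np.arctan2((a[:,0]*b[:,1]-a[:,1]*b[:,0]).sum(),(a*b).sum()); R=np.array([[np.cos(th),-np.sin(th)],[np.sin(th),np.cos(th)]])
o=wm-R@om; print('yaw',np.degrees(th),'origin',o,'res',(W-(own@R.T+o)).round(1).tolist())
h=R@[100,75]+o; print('hinge',h)
mid=(P['lidL'][0]+P['lidR'][0])/2; q=R.T@(mid[:2]-o); ang=np.arctan2(mid[2]-114,100-q[0]); print('lid mid own',q,mid[2],'theta',ang-np.arctan2(8,196))
for th2 in(.8,.7,.6,.45,.3,.15,.05,0):
    x=100-172*np.cos(th2)+8*np.sin(th2); z=114+172*np.sin(th2)+8*np.cos(th2); print(th2,(R@[x,75]+o).round(1),round(z,1))
```

```text
FL [375.6 169.4 105.4] 4.9
BR [ 766.1 -135.7  112. ] 0.3
seamF [451.4 -69.7 108.6] 1.6
lidL [476.6 181.9 249.9] 1.2
lidR [544.2 -32.4 250.6] 4.6
bar [ 585.3 -108.6  149.9] 1.7
[[ 372.9  168.8]
 [ 495.2 -218.6]
 [ 766.8 -135.9]
 [ 648.   254.2]]
yaw 17.348455090371775 origin [572.09887492  17.56939519] res [[0.3, -1.2], [0.4, 2.7], [-4.9, -1.0], [-1.4, -2.3], [5.6, 1.8]]
hinge [645.18610599 118.97578875]
lid mid own [-41.85246543  72.95555926] 250.23119790442337 theta 0.7243929298092933
0.8 [536.3  85. ] 243.0
0.7 [524.5  81.3] 230.9
0.6 [514.  78.] 217.7
0.45 [500.7  73.8] 196.0
0.3 [490.6  70.7] 172.5
0.15 [484.   68.6] 147.6
0.05 [481.6  67.9] 130.6
0 [481.   67.7] 122.0
```

```bash
python3 -m inch '[[-1,0.019,-0.0295,0.0085,0,0,2.5],[-1,0.019,-0.0295,0.0085,0,0,2.5],[-1,0.019,-0.0295,0.0085,0,0,2.5],[-1,0.019,-0.0295,0.0085,0,0,2.5],[-1,0.019,-0.0295,0.0085,0,0,2.5],[-1,0.019,-0.0295,0.0085,0,0,2.5],[-1,0.019,-0.0295,0.0085,0,0,2.5],[-1,0.019,-0.0295,0.0085,0,0,2.5]]'
python3 -m inch '[[-1,0.019,-0.0295,0,0,0,2.5],[-1,0.019,-0.0295,0,0,0,2.5],[-1,0.019,-0.0295,0,0,0,2.5],[-1,0.019,-0.0295,0,0,0,2.5],[-1,0.019,-0.0295,0,0,0,2.5],[-1,0.019,-0.0295,0,0,0,2.5],[-1,0.019,-0.0295,0,0,0,2.5],[-1,0.018,-0.0295,0,0,0,2.5]]'
```

```text
time: 0.9
ee_pos: [379.3, 318.1, 307.6]
orientation: [0.018, 1.0, -0.0, -0.0]
contact_force: [0.4, 1.2, 0.1]
gripper_width: 27.5
gripper_force: 0.0
time: 1.7
ee_pos: [530.4, 82.1, 307.1]
orientation: [-0.155, 0.988, 0.0, -0.0]
contact_force: [1.4, -0.4, -0.1]
gripper_width: 0.2
gripper_force: 0.0
```

```bash
python3 -m inch '[[-1,-0.002,0,-0.016,0,0,0],[-1,-0.002,0,-0.016,0,0,0],[-1,-0.002,0,-0.014,0,0,0],[-1,-0.002,-0.0005,-0.005,0,0,0],[-1,-0.002,-0.0005,-0.005,0,0,0],[-1,-0.002,-0.001,-0.005,0,0,0],[-1,-0.002,-0.001,-0.005,0,0,0],[-1,-0.002,-0.001,-0.006,0,0,0]]'
python3 -m inch '[[-1,-0.002,-0.0006,-0.005,0,0,0],[-1,-0.002,-0.0006,-0.005,0,0,0],[-1,-0.002,-0.0006,-0.005,0,0,0],[-1,-0.002,-0.0006,-0.005,0,0,0],[-1,-0.002,-0.0006,-0.005,0,0,0],[-1,-0.002,-0.0006,-0.005,0,0,0],[-1,-0.001,-0.0003,-0.005,0,0,0],[-1,-0.001,-0.0003,-0.005,0,0,0]]'
```

```text
time: 2.5
ee_pos: [513.9, 79.5, 235.9]
orientation: [-0.155, 0.988, -0.0, 0.001]
contact_force: [-0.2, -0.2, 1.6]
gripper_width: 0.1
gripper_force: 0.2
time: 3.3
ee_pos: [499.8, 75.3, 195.2]
orientation: [-0.155, 0.988, 0.0, -0.0]
contact_force: [-0.1, 0.1, 0.2]
gripper_width: 0.2
gripper_force: 0.1
```

```bash
python3 -m inch '[[-1,-0.0015,-0.0006,-0.0045,0,0,0],[-1,-0.0015,-0.0006,-0.0045,0,0,0],[-1,-0.0015,-0.0006,-0.0045,0,0,0],[-1,-0.0015,-0.0006,-0.0045,0,0,0],[-1,-0.0015,-0.0006,-0.0045,0,0,0],[-1,-0.0015,-0.0006,-0.0045,0,0,0],[-1,-0.0015,-0.0006,-0.0045,0,0,0],[-1,-0.0015,-0.0006,-0.0045,0,0,0]]'
python3 - <<'E'
from h import *
s=cap('side','s1'); f=np.clip(cv2.resize(s['image'][85:260,160:360,::-1],None,fx=3.4,fy=3.4)*1.5,0,255).astype(np.uint8); cv2.imwrite('pics/s1c.png',f)
E
```

```text
time: 4.1
ee_pos: [487.8, 70.4, 159.2]
orientation: [-0.155, 0.988, 0.0, -0.0]
contact_force: [0.2, -0.5, -0.3]
gripper_width: 0.4
gripper_force: 0.0
```

View pics/s1c.png

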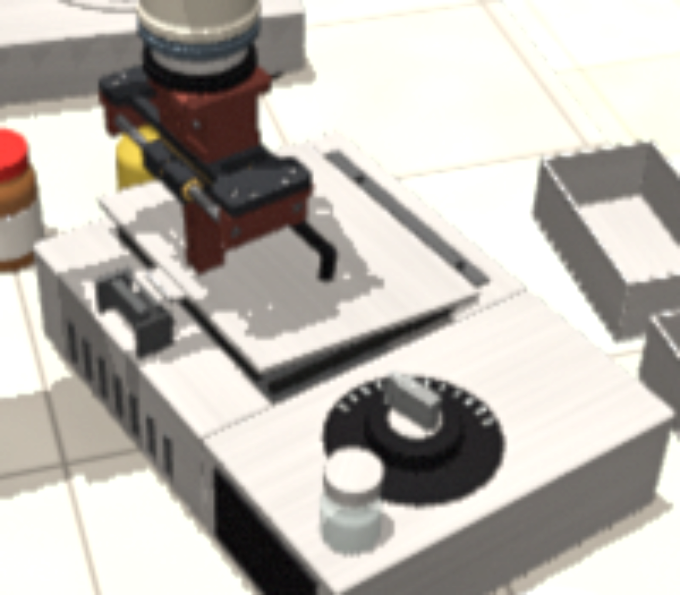

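The lid has followed the finger almost shut: its front edge is at about (165,285)–(265,370) and the tongue is at the catch. Pressing on gently.

```bash
python3 -m inch '[[-1,-0.001,-0.0003,-0.003,0,0,0],[-1,-0.001,-0.0003,-0.003,0,0,0],[-1,-0.001,-0.0003,-0.003,0,0,0],[-1,-0.001,-0.0003,-0.003,0,0,0],[-1,0,0,-0.0015,0,0,0],[-1,0,0,-0.0015,0,0,0],[-1,0,0,-0.0015,0,0,0],[-1,0,0,-0.0015,0,0,0]]'
```

```text
time: 4.95
ee_pos: [484.4, 69.4, 142.6]
orientation: [-0.155, 0.988, -0.0, 0.001]
contact_force: [0.0, 1.5, 8.4]
gripper_width: 0.3
gripper_force: 4.5
```

```bash
python3 -m inch '[[-1,0,0,-0.001,0,0,0],[-1,0,0,-0.001,0,0,0],[-1,0,0,-0.001,0,0,0],[-1,0,0,-0.001,0,0,0],[-1,0,0,0,0,0,0],[-1,0,0,0,0,0,0],[-1,0,0,0,0,0,0],[-1,0,0,0,0,0,0]]'
```

```text
time: 5.75
ee_pos: [484.3, 69.3, 139.8]
orientation: [-0.155, 0.988, -0.0, 0.001]
contact_force: [-1.3, 0.6, 12.7]
gripper_width: 0.1
gripper_force: 6.0
```

```bash
python3 -m inch '[[-1,0,0,-0.001,0,0,0],[-1,0,0,-0.001,0,0,0],[-1,0,0,-0.001,0,0,0],[-1,0,0,0,0,0,0],[-1,0,0,0,0,0,0],[-1,0,0,0,0,0,0],[-1,0,0,0,0,0,0],[-1,0,0,0,0,0,0]]'
```

```text
time: 6.55
ee_pos: [484.3, 69.3, 139.1]
orientation: [-0.155, 0.988, -0.0, 0.002]
contact_force: [-7.5, -0.3, 22.2]
gripper_width: 0.1
gripper_force: 11.0
```

```bash
python3 -m inch '[[-1,0,0,-0.001,0,0,0],[-1,0,0,-0.001,0,0,0],[-1,0,0,0,0,0,0],[-1,0,0,0,0,0,0],[-1,0,0,0,0,0,0],[-1,0,0,0,0,0,0],[-1,0,0,0,0,0,0],[-1,0,0,0,0,0,0]]'
```

```text
time: 7.35
ee_pos: [484.3, 69.3, 138.9]
orientation: [-0.155, 0.988, -0.0, 0.002]
contact_force: [-11.3, -0.4, 29.9]
gripper_width: 0.6
gripper_force: 15.1
```

```bash
python3 -m inch '[[-1,0,0,0.002,0,0,0],[-1,0,0,0.002,0,0,0],[-1,0,0,0.002,0,0,0],[-1,0,0,0.002,0,0,0],[-1,0,0,0,0,0,0],[-1,0,0,0,0,0,0],[-1,0,0,0,0,0,0],[-1,0,0,0,0,0,0]]'
```

```text
time: 8.15
ee_pos: [483.6, 69.1, 140.4]
orientation: [-0.155, 0.988, -0.0, -0.001]
contact_force: [-3.0, -0.9, 3.5]
gripper_width: 0.6
gripper_force: 2.1
```

```bash
python3 -m inch '[[-1,0,0,0.015,0,0,0],[-1,0,0,0.015,0,0,0],[-1,0,0,0.015,0,0,0],[-0.1,0.012,-0.022,0.01,0,0,-8],[-0.1,0.012,-0.022,0.01,0,0,-8],[-0.1,0.012,-0.022,0.01,0,0,-8],[-0.1,0.012,-0.022,0.01,0,0,-8],[-0.1,0.012,-0.022,0.01,0,0,-8]]'
python3 - <<'E'
from h import *
s=cap('side','s2'); t=cap('top','t2'); g=lambda c:c['image'][:,:,::-1]
f=np.hstack([g(s)[100:260,160:320],g(t)[100:260,160:320]]); f=np.clip(cv2.resize(f,None,fx=2.5,fy=2.5,interpolation=2)*1.5,0,255).astype(np.uint8); cv2.imwrite('pics/s2c.png',f)
E
```

```text
time: 8.95
ee_pos: [544.6, -41.7, 237.5]
orientation: [0.195, 0.981, 0.0, 0.001]
contact_force: [-0.0, 0.3, -0.0]
gripper_width: 37.1
gripper_force: 0.0
```

View pics/s2c.png

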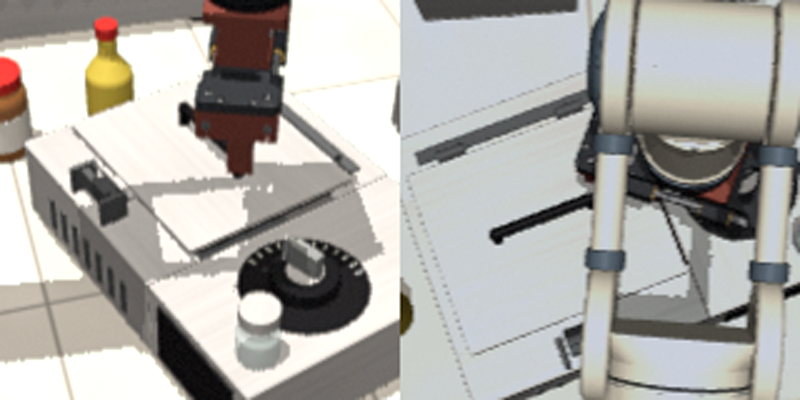

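The lid lies flat, with its front edge at about (78,128)–(197,255) in the side crop. The image can't separate a latched lid from one that has sprung back 4 mm, so I'll check by touch: a latched lid gives first contact below a TCP height of 140.7, a sprung one at about 142.4.

```bash
python3 -m inch '[[-1,-0.015,0.0275,-0.005,0,0,0],[-1,-0.015,0.0275,-0.005,0,0,0],[-1,-0.015,0.0275,-0.01,0,0,0],[-1,-0.015,0.0275,-0.01,0,0,0],[-1,0,0,-0.02,0,0,0],[-1,0,0,-0.02,0,0,0],[-1,0,0,-0.015,0,0,0],[-1,0,0,-0.005,0,0,0]]'
python3 -m inch '[[-1,0,0,-0.001,0,0,0],[-1,0,0,-0.001,0,0,0],[-1,0,0,-0.001,0,0,0],[-1,0,0,-0.0005,0,0,0],[-1,0,0,0,0,0,0],[-1,0,0,0,0,0,0],[-1,0,0,0,0,0,0],[-1,0,0,0,0,0,0]]'
```

```text
time: 9.85
ee_pos: [483.0, 69.6, 144.0]
orientation: [0.192, 0.981, -0.0, -0.001]
contact_force: [-0.3, 0.7, 1.1]
gripper_width: 0.2
gripper_force: 0.0
time: 10.65
ee_pos: [483.9, 69.2, 142.2]
orientation: [0.193, 0.981, 0.0, 0.0]
contact_force: [-0.1, 0.5, 0.5]
gripper_width: 0.5
gripper_force: 0.0
```

```bash
python3 -m inch '[[-1,0,0,-0.001,0,0,0],[-1,0,0,0,0,0,0],[-1,0,0,0,0,0,0],[-1,0,0,0,0,0,0],[-1,0,0,0,0,0,0],[-1,0,0,0,0,0,0],[-1,0,0,0,0,0,0],[-1,0,0,0,0,0,0]]'
python3 -m inch '[[-1,0,0,-0.001,0,0,0],[-1,0,0,-0.001,0,0,0],[-1,0,0,0,0,0,0],[-1,0,0,0,0,0,0],[-1,0,0,0,0,0,0],[-1,0,0,0,0,0,0],[-1,0,0,0,0,0,0],[-1,0,0,0,0,0,0]]'
```

```text
time: 11.45
ee_pos: [483.9, 69.3, 141.1]
orientation: [0.193, 0.981, -0.0, -0.0]
contact_force: [0.8, 0.2, -0.1]
gripper_width: 0.2
gripper_force: 0.0
time: 12.25
ee_pos: [484.0, 69.3, 140.4]
orientation: [0.193, 0.981, 0.0, 0.001]
contact_force: [-1.6, -0.7, 5.1]
gripper_width: 0.7
gripper_force: 2.8
```

No contact at 141.1, contact starts at about 140.6, so the lid angle is about 0.009 and the catch is holding. On to the knob.

```bash
python3 -m inch '[[-1,0,0,0.025,0,0,0],[-1,0,0,0.025,0,0,0],[-0.1,0.0172,-0.0297,0.002,0,0,-6.4],[-0.1,0.0172,-0.0297,0.002,0,0,-6.4],[-0.1,0.0172,-0.0297,0.002,0,0,-6.4],[-0.1,0.0172,-0.0297,0.002,0,0,-6.4],[-0.1,0.0172,-0.0297,0.002,0,0,-6.4],[-0.1,0.0172,-0.0297,0.002,0,0,-6.4]]'
python3 -m inch '[[-0.1,0,0,-0.01,0,0,0],[-0.1,0,0,-0.01,0,0,0],[-0.1,0,0,-0.01,0,0,0],[-0.1,0,0,-0.008,0,0,0],[-0.1,0,0,-0.006,0,0,0],[-0.1,0,0,-0.004,0,0,0],[-0.1,0,0,-0.0015,0,0,0],[-0.1,0,0,0,0,0,0]]'
python3 - <<'E'
from h import *
s=cap('side','s3'); f=np.clip(cv2.resize(s['image'][160:260,220:340,::-1],None,fx=5,fy=5,interpolation=2)*1.6,0,255).astype(np.uint8); cv2.imwrite('pics/s3c.png',f)
print(env.get_state()['ee_pos'],[np.round((proj(s,p)-[220,160])*5) for p in((586.3,-109,157),(586.3,-109,128))])
E
```

```text
time: 13.05
ee_pos: [587.7, -110.3, 201.0]
orientation: [0.507, 0.862, -0.0, -0.0]
contact_force: [0.0, 1.0, -0.2]
gripper_width: 39.2
gripper_force: 0.0
time: 13.85
ee_pos: [587.1, -108.7, 151.7]
orientation: [0.504, 0.863, 0.0, 0.0]
contact_force: [0.0, -0.2, 0.5]
gripper_width: 39.8
gripper_force: 0.0
[ 587.20914948 -108.87281383  152.01638097] [array([312., 195.]), array([307., 241.])]
```

View pics/s3c.png

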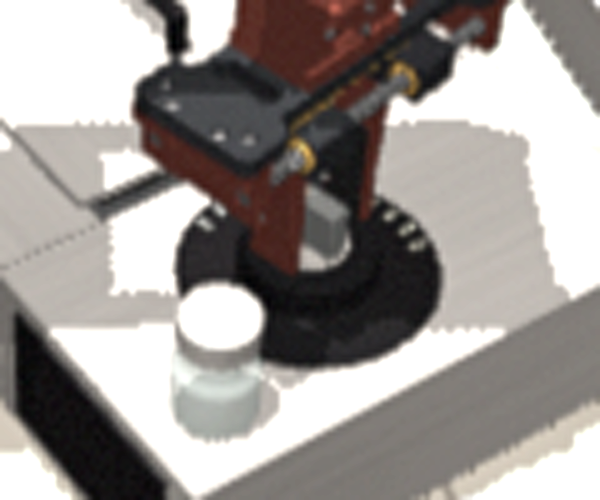

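The two fingers straddle the bar at (325,230) with clearance above the ring, and the shaker at (218,355) is clear. Closing.

```bash
python3 -m inch '[[-0.6,0,0,0,0,0,0],[-1,0,0,0,0,0,0],[-1,0,0,0,0,0,0],[-1,0,0,0,0,0,0],[-1,0,0,0,0,0,0],[-1,0,0,0,0,0,0],[-1,0,0,0,0,0,0],[-1,0,0,0,0,0,0]]'
python3 - <<'E'
from h import *
s=env.get_state(); print(s['wrist_torque'],s['contact_force'],s['ee_pos'])
E
```

```text
time: 14.7
ee_pos: [587.3, -108.9, 151.8]
orientation: [0.505, 0.863, 0.0, 0.0]
contact_force: [2.1, 0.7, -0.3]
gripper_width: 11.7
gripper_force: 30.0
[ 0.02436625 -0.3505407  -0.03046806] [ 2.05845992  0.72685508 -0.34993351] [ 587.33402348 -108.86892984  151.80479769]
```

```bash
python3 -m inch '[[-1,0,0,0,0,0,-6],[-1,0,0,0,0,0,-6],[-1,0,0,0,0,0,-6],[-1,0,0,0,0,0,-6],[-1,0,0,0,0,0,-6],[-1,0,0,0,0,0,-6],[-1,0,0,0,0,0,-6],[-1,0,0,0,0,0,-4]]'
python3 -m inch '[[-1,0,0,0,0,0,0],[-1,0,0,0,0,0,0],[-1,0,0,0,0,0,0],[-0.3,0,0,0,0,0,0],[-0.1,0,0,0,0,0,0],[-0.1,0,0,0,0,0,0],[-0.1,0,0,0.02,0,0,0],[-0.1,0,0,0.03,0,0,0]]'
```

```text
time: 15.5
ee_pos: [586.9, -109.0, 151.8]
orientation: [0.803, 0.596, -0.0, -0.0]
contact_force: [0.5, -0.3, 1.4]
gripper_width: 11.9
gripper_force: 30.0
time: 16.3
ee_pos: [586.1, -108.7, 199.4]
orientation: [0.802, 0.598, -0.002, -0.002]
contact_force: [0.4, -0.0, 1.0]
gripper_width: 38.8
gripper_force: 0.0
```

```bash
python3 -m inch '[[-0.1,-0.014,0.028,0.03,0,0,0],[-0.1,-0.016,0.038,0.02,0,0,0],[-0.1,-0.016,0.039,0,0,0,0],[-0.1,-0.016,0.039,0,0,0,0],[-0.1,-0.016,0.039,0,0,0,0],[-0.1,-0.016,0.039,0,0,0,0],[-0.1,-0.016,0.039,0,0,0,0],[-0.1,-0.016,0.039,0,0,0,0]]'
python3 - <<'E'
from m import *
t=cap('top','t4'); s=cap('side','s4'); g=cv2.cvtColor(t['image'],cv2.COLOR_RGB2GRAY); ax=[586.3,-108.9]
_,_=knob(t)
p=polar(t,g,ax,128,35,43); print('lug',[(2*i,int(v)) for i,v in enumerate(p) if 30<i<48])
f=np.hstack([cv2.resize(c['image'][y:y+60,x:x+60,::-1],None,fx=6.6,fy=6.6,interpolation=2) for c,x,y in((t,265,142),(s,250,190))]); cv2.imwrite('pics/k4.png',np.clip(f*1.6,0,255).astype(np.uint8))
np.set_printoptions(linewidth=250); print(g[156:182,278:312])
E
```

```text
time: 17.1
ee_pos: [460.2, 192.4, 251.7]
orientation: [0.802, 0.597, 0.0, 0.0]
contact_force: [-0.4, 0.1, -0.5]
gripper_width: 39.6
gripper_force: 0.0
dial [294.97626114 172.23958969] (46.248287200927734, 47.50910186767578) axis [ 586.33409203 -108.8502929 ]
lug [(62, 20), (64, 20), (66, 22), (68, 32), (70, 53), (72, 81), (74, 76), (76, 45), (78, 22), (80, 8), (82, 6), (84, 7), (86, 14), (88, 20), (90, 21), (92, 21), (94, 20)]
[[ 41  21  54  78  63  22  19  22  21  19  22  22  20  20  22  21  21  22  19  23  22  22  21  20  23  21  20  20  20  21  19  21  21  28]
 [ 20  19  21  60  64  21  22  19  23  22  22  20  22  20  20  19  20  21  21  20  19  20  21  17  19  19  21  21  21  21  21  20  21  19]
 [ 34  25  20  21  22  21  19  20  22  20  20  21  20  20  21  20  20  20  21  20  20  19  20  21  18  20  20  21  20  19  23  18  21  20]
 [ 86  44  24  20  21  21  22  20  22  21  21  21  21  19  17  19  18  19  18  22  17  17  17  21  19  20  19  20  21  19  19  21  18  21]
 [ 60  70  40  23  21  19  23  22  22  21  22  19  16  22  22  19  21  20  19  21  20  21  17  15  20  20  18  20
[... 2245 characters left out ...]
 22]
 [ 20  21  22  20  21  21  12   9  20  24  23  24  22  23  21  23  50  73  70  54  41  22  22  23  18  22  21  18  16  16  21  22  21  20]
 [ 22  23  23  22  22  22  17  10  13  23  23  23  21  23  22  24  21  22  23  24  21  22  22  22  24  22  20  17  14  15  22  20  22  20]
 [ 22  22  22  23  20  21  17   8   9  10  19  22  22  23  26  24  24  23  24  23  23  24  25  23  22  22  16  17  22  22  21  22  21  21]
 [ 21  23  23  22  21  19  21  19  12   4  13  18  23  25  23  23  24  23  23  22  24  22  21  24  20  15   7  11  22  20  21  23  20  20]
 [ 23  22  21  21  23  22  21  21  13   8   6   2  16  20  23  21  23  23  25  23  24  23  21  19  11  11  14  18  22  20  22  22  23  22]]
```

View pics/k4.png

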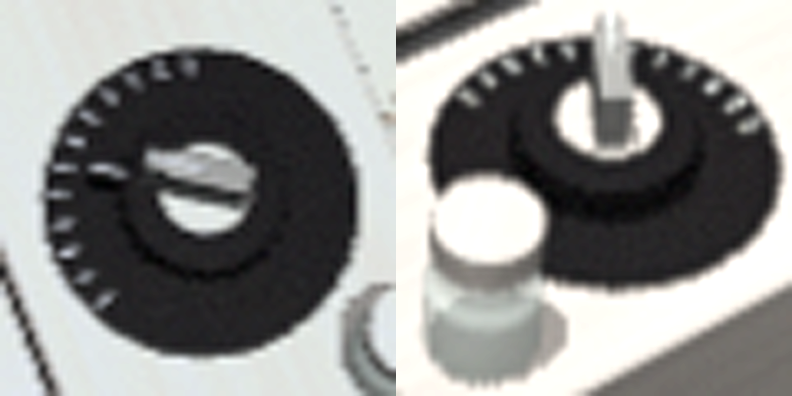

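The ring's lug line is unmoved, at crop (105,172), and the pointer line at crop (150–215,155–165) now points along it. The shaker is untouched. One numeric check of the alignment:

Run:
```python
from m import *
def cen(t,g,ax,z,r,lo,hi,w):
    a=np.arange(lo,hi,.25); A=np.radians(a); uv=np.array([proj(t,[ax[0]+r*np.cos(q),ax[1]+r*np.sin(q),z]) for q in A],np.float32)
    v=cv2.remap(g,uv[:,:1],uv[:,1:],cv2.INTER_CUBIC).ravel().astype(float); i=v.argmax(); s=abs(a-a[i])*np.pi/180*r<w; u=v[s]-v[s].min(); return round((u*a[s]).sum()/u.sum(),1)
t=ld('top0'),ld('t4'); g=[cv2.cvtColor(c['image'],cv2.COLOR_RGB2GRAY) for c in t]
for ax in([586.3,-108.9],[587.2,-108.9]):
    print(ax,'lug',[cen(t[k],g[k],ax,128,r,60,86,3) for k in(0,1) for r in(36,38,40,42)],'bar before',[cen(t[0],g[0],ax,157,r,100,140,4) for r in(10,13,16,19,22)],'bar now',[cen(t[1],g[1],ax,157,r,62,84,4) for r in(10,13,16,19,22)])
P=lambda L,z:[onz(t[1],p,z) for p in L]
for L,z in(([(288,165.45),(294,167)],157),([(279,166.8),(283,167.6)],128)):
    a,b=P(L,z); d=a-b; print(np.degrees(np.arctan2(d[1],d[0])),a,b)
```

```text
[586.3, -108.9] lug [np.float64(72.6), np.float64(72.2), np.float64(72.5), np.float64(73.1), np.float64(72.6), np.float64(72.2), np.float64(72.5), np.float64(73.1)] bar before [np.float64(121.5), np.float64(116.1), np.float64(117.9), np.float64(119.9), np.float64(118.8)] bar now [np.float64(72.7), np.float64(69.1), np.float64(71.6), np.float64(72.6), np.float64(72.3)]
[587.2, -108.9] lug [np.float64(73.8), np.float64(73.5), np.float64(73.8), np.float64(74.3), np.float64(73.8), np.float64(73.5), np.float64(73.8), np.float64(74.3)] bar before [np.float64(124.4), np.float64(120.0), np.float64(105.1), np.float64(122.0), np.float64(121.3)] bar now [np.float64(74.8), np.float64(71.9), np.float64(74.0), np.float64(74.6), np.float64(74.1)]
71.20520876838826 [593.25939343 -88.32600435 157.        ] [ 588.33928597 -102.78303305  157.        ]
74.51566532995963 [598.94100939 -67.87163437 128.        ] [596.18425059 -77.82274988 128.        ]
```

The pointer and lug agree within about 1° for either axis estimate, the ring is unchanged, and the arm is clear of everything.

```bash
python3 -c "
from rig import job; print(job.hand_in())"
```

```text
the job is handed in; nothing more can be done
None
```

The job is handed in at about 17 s: a touch check put the lid at about 0.009 rad, just under the 0.010 the catch holds, the knob pointer lines up with the ring's lug to within about 1°, the outer ring did not move, and the arm is clear of everything.

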